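# Load the router cutters into the tool magazine in pocket order

### The arm

A 6-joint arm with a two-finger parallel gripper is mounted at the origin on the work surface; the furniture and walls round the work are solid. World frame = base frame: x ahead of the robot, y to its left, z up, the work surface at z = 0. Lengths are in mm, angles in degrees, forces in N, time in s.
With the tool pointing down it reaches from about 300 to 850 mm from the base axis. Payload 4.2 kg.
Tool frame: the origin (TCP) lies between the finger pads; the fingertips stand 14 mm ahead of it and the grasp point (between the pads) lies 5 mm behind it; z points along the fingers, y is the line along which they close (so a half turn about z gives the same grasp; the last joint's range is limited). The gripper opens to 91 mm and grips with 3 to 60 N. Pads are 32 mm wide; open, the fingers measure 118 mm over their backs; the gripper's body (76 mm by 178 mm) begins 60 mm behind the grasp point.
Start: joints at [-69.786, 18.312, 89.639, -0, 72.044, -1.146], TCP at [209.433, -535.518, 227.976] pointing down, gripper open.
Joint ranges: [-177.97, 177.97], [-48.28, 115.42], [12.27, 149.76], [-77.06, 257.06], [2.81, 150.46], [-146.56, 146.56]. Speed limits (degrees/s): [147.25, 147.25, 180, 180, 180, 180].

### API

Orientations are given as [roll, pitch, yaw] about the fixed x, y, z axes, in that order (R = Rz(yaw) Ry(pitch) Rx(roll)).
In Python, from workcell import * gives the robot as it stands. The module is installed in compiled form; this text tells all that it offers.
- The arm moves only by the tool send_rows, never from a script. Its argument "deltas" is a list of rows, each a list of 2 entries, a list of its own where there are three numbers: the shift along the tool's x, y, z normalised to -1 to 1, where 1 is 0.5 m, then the turn, a rotation vector about the tool's x, y, z normalised to -1 to 1, where 1 is 0.5 rad. A call has 1 to 10 rows; each row shifts and turns the commanded pose from where the row before left it, along the tool's axes as they then stand; what a row does not reach is not made up. A row lasts 1/10 s, in which the tool goes at most 50 mm and 8.59 degrees, less where a joint would pass 70% of its speed; a pose out of reach is approached as far as the arm can. A call with a number of a shift or a turn outside -1 to 1 is refused whole. A call with a gripper value outside its range is refused whole. "grip" is the closure, from 0 (fully open) to 1 (shut), set as the call begins (left out, the last holds). The fingers move at their own pace and stop on an object; "grip_force" is the grip in N (left out, the last holds). Time passes only in rows, so rows that do not move let the fingers close. It gives the time, the measured TCP pose, the force, the opening and the grip force at its end, in the units of the state.
- state(): the state, without advancing time (a new reading comes with each control period).
- grab_frame(name): name is "scene" or "top" or "wrist"; returns the picture (384x512x3 uint8, red, green, blue); there is no depth.
- calibration(name): a dict with "mtx" (3x3 intrinsics, pixels), "R" (3x3) and "t" (3): a world point X has camera coordinates R X + t. Camera axes: x right, y down, z forward; pixel columns grow to the right and rows downward; lengths in mm; the calibration is good to about 2 mm. A picture is of the moment at which its call begins: read the wrist's pose just before it. calibration takes no time and is no camera call; for the wrist camera it gives the pose at the moment of the call.
- job_done(): hands the job in; it is judged then, once.
Trained networks look in the newest picture that a camera, given by its name, has taken for a name from the list of things; names that differ only in an ending like _2 or _b are one class to them, and where a whole thing is asked for, a point or a joint stands for the part that bears it (a point fixed in the world has none). Each returns a list of dicts, best first, with "p" (0 to 1); they miss things now and then, are a little off and sometimes report something else, mostly with a low value. They report only what shows in the picture. A call takes as long as a camera call.
- trace(camera, label): "pixels" (384x512 bool, what is visible of it) and "bbox" ([left, top, width, height] in pixels, round what is visible of it).
The state is a dict: "time_s": time; "qpos": joint angles; "qvel": joint speeds; "effort": joint torques, N m; "ee_pos": TCP position; "ee_rot": TCP orientation; "force": force on the tool from outside, world axes, zero at the start; "torque": the same for the moment, N m; "gripper_width": finger opening in mm; "gripper_force": force on a finger pad.
Only numpy, scipy, OpenCV 4.12 (cv2) and the standard library are available. Lean on these libraries where they do the work, as an engineer would, in place of code of your own. Each camera call takes 0.05 s, during which the arm holds its last target. There are 200 camera calls.

### The job

Load the tool magazine for the next job: move the four router cutters one by one from the wooden setup stand into the aluminium magazine. They must keep their pocket numbers, and on both racks number one is the pocket next to the brass thumbscrew: the cutter that stood nearest the stand's thumbscrew goes into the magazine pocket nearest the magazine's thumbscrew, the second into the second, and so on. Lower each one until its collar rests on the magazine, never lay one over, and leave the grease tin and the hex key where they are.

Things in the scene. Friction and masses are not known exactly. Their poses are not given: they have to be found in the camera images.
- stand: Fixed wooden setup stand, 76 x 257 mm, top 70 mm high, full at the start. Origin: centre of its underside, on the table; y along the row, z up, yaw within 0.35 rad. Pockets one to four, 36 mm holes, at y = +97.5, +32.5, -32.5, -97.5 mm, x = 0. At its +y end a steel tongue with a brass thumbscrew, 24 mm wide, at y = +144.5 mm, 80 mm high.
- magazine: Fixed aluminium magazine, 76 x 257 mm, top 70 mm high, empty at the start, left or right of the stand. Origin: centre of its underside, on the table; y along the row, z up, yaw within 0.35 rad. Pockets one to four, 36 mm holes open below, at y = -97.5, -32.5, +32.5, +97.5 mm, x = 0. At its -y end a steel tongue with a brass thumbscrew, 24 mm wide, at y = -144.5 mm, 80 mm high.
- slim_cutter: Slim spiral cutter, a rod 10 mm wide, in an upright tool holder, 0.28 to 0.42 kg, round about z. Origin: centre of the collar's underside (on the rack top); z up. Heights from it: taper and stud in the pocket -54 to 0, 32 mm wide at the top, 18 mm at -44; collar 48 mm wide, 0 to 12; neck; dark round nut 40 mm wide, 16 to 41 (grip it from above); cutter 45 to 72 mm.
- straight_cutter: Two-wing cutter, a flat blade 26 mm wide, in an upright tool holder, 0.28 to 0.42 kg, round about z. Origin: centre of the collar's underside (on the rack top); z up. Heights from it: taper and stud in the pocket -54 to 0, 32 mm wide at the top, 18 mm at -44; collar 48 mm wide, 0 to 12; neck; dark round nut 40 mm wide, 16 to 41 (grip it from above); cutter 45 to 72 mm.
- vee_cutter: V-groove cutter, a cone 33 mm wide, point up, in an upright tool holder, 0.28 to 0.42 kg, round about z. Origin: centre of the collar's underside (on the rack top); z up. Heights from it: taper and stud in the pocket -54 to 0, 32 mm wide at the top, 18 mm at -44; collar 48 mm wide, 0 to 12; neck; dark round nut 40 mm wide, 16 to 41 (grip it from above); cutter 45 to 72 mm.
- bearing_cutter: Stepped cutter, a 36 mm disc, bright 17 mm bearing on top, in an upright tool holder, 0.28 to 0.42 kg, round about z. Origin: centre of the collar's underside (on the rack top); z up. Heights from it: taper and stud in the pocket -54 to 0, 32 mm wide at the top, 18 mm at -44; collar 48 mm wide, 0 to 12; neck; dark round nut 40 mm wide, 16 to 41 (grip it from above); cutter 45 to 72 mm.
- grease_tin: Loose round white tin with a red lid, 73 mm in diameter, 41 mm high, lying behind the magazine; leave alone. Origin: centre of its underside.
- hex_key: Loose grey L-shaped hex key, 40 x 105 x 9 mm, lying before the stand; leave alone. Origin: centre of its underside.

How it is judged (in metres and radians):
At the end, for the whole second after the job is handed in: Each cutter stands in the magazine pocket with the same number, counted from the thumbscrew, as its first pocket in the stand (inferred from its distance to the stand and how far it moved): within 8 mm of the row's line, collar within 4 mm of the plate, upright within 0.1 rad, at rest (x of slim_cutter in the frame of magazine between -0.008 and 0.008 m and y of slim_cutter in the frame of magazine between -0.1055 and 0.1055 m and z of slim_cutter in the frame of magazine between 0.066 and 0.074 m and angle between each of slim_cutter, straight_cutter, vee_cutter, bearing_cutter's own z axis and vertical below 0.1 rad and linear speed of each of slim_cutter, straight_cutter, vee_cutter, bearing_cutter below 0.02 m/s and ((horizontal distance between slim_cutter and stand between 0.226 and 0.286 m and distance of slim_cutter from where it was at the start of the episode between 0.131 and 0.198 m) or (horizontal distance between slim_cutter and stand between 0.291 and 0.351 m and distance of slim_cutter from where it was at the start of the episode between 0.261 and 0.32 m) or (horizontal distance between slim_cutter and stand between 0.356 and 0.416 m and distance of slim_cutter from where it was at the start of the episode between 0.391 and 0.449 m) or (horizontal distance between slim_cutter and stand between 0.421 and 0.481 m and distance of slim_cutter from where it was at the start of the episode between 0.52 and 0.58 m)) and x of straight_cutter in the frame of magazine between -0.008 and 0.008 m and y of straight_cutter in the frame of magazine between -0.1055 and 0.1055 m and z of straight_cutter in the frame of magazine between 0.066 and 0.074 m and ((horizontal distance between straight_cutter and stand between 0.226 and 0.286 m and distance of straight_cutter from where it was at the start of the episode between 0.131 and 0.198 m) or (horizontal distance between straight_cutter and stand between 0.291 and 0.351 m and distance of straight_cutter from where it was at the start of the episode between 0.261 and 0.32 m) or (horizontal distance between straight_cutter and stand between 0.356 and 0.416 m and distance of straight_cutter from where it was at the start of the episode between 0.391 and 0.449 m) or (horizontal distance between straight_cutter and stand between 0.421 and 0.481 m and distance of straight_cutter from where it was at the start of the episode between 0.52 and 0.58 m)) and x of vee_cutter in the frame of magazine between -0.008 and 0.008 m and y of vee_cutter in the frame of magazine between -0.1055 and 0.1055 m and z of vee_cutter in the frame of magazine between 0.066 and 0.074 m and ((horizontal distance between vee_cutter and stand between 0.226 and 0.286 m and distance of vee_cutter from where it was at the start of the episode between 0.131 and 0.198 m) or (horizontal distance between vee_cutter and stand between 0.291 and 0.351 m and distance of vee_cutter from where it was at the start of the episode between 0.261 and 0.32 m) or (horizontal distance between vee_cutter and stand between 0.356 and 0.416 m and distance of vee_cutter from where it was at the start of the episode between 0.391 and 0.449 m) or (horizontal distance between vee_cutter and stand between 0.421 and 0.481 m and distance of vee_cutter from where it was at the start of the episode between 0.52 and 0.58 m)) and x of bearing_cutter in the frame of magazine between -0.008 and 0.008 m and y of bearing_cutter in the frame of magazine between -0.1055 and 0.1055 m and z of bearing_cutter in the frame of magazine between 0.066 and 0.074 m and ((horizontal distance between bearing_cutter and stand between 0.226 and 0.286 m and distance of bearing_cutter from where it was at the start of the episode between 0.131 and 0.198 m) or (horizontal distance between bearing_cutter and stand between 0.291 and 0.351 m and distance of bearing_cutter from where it was at the start of the episode between 0.261 and 0.32 m) or (horizontal distance between bearing_cutter and stand between 0.356 and 0.416 m and distance of bearing_cutter from where it was at the start of the episode between 0.391 and 0.449 m) or (horizontal distance between bearing_cutter and stand between 0.421 and 0.481 m and distance of bearing_cutter from where it was at the start of the episode between 0.52 and 0.58 m))); the robot touches nothing.
It fails at once if a cutter is tipped by more than 0.7 rad (angle between any of slim_cutter, straight_cutter, vee_cutter, bearing_cutter's own z axis and vertical above 0.7 rad).
It fails at once if the grease tin or the hex key is moved by more than 30 mm (distance of any of grease_tin, hex_key from where it was at the start of the episode above 0.03 m).
It also fails if it takes over 112 s, if anything falls off the work surface, if the arm or the gripper's body presses on something with over 40 N, if the wrist force passes 120 N, or if a joint passes its speed limit or range.

## Working session

There is one attempt and no reset: what is moved stays moved. The work goes in short steps, Python scripts to look and compute and a tool call to move; the robot and the scene stay as the last step left them, time stands still between calls to the robot, and variables do not carry over. Pictures are saved under pics/ and viewed, at most 14 in all, crops included, and the job is handed in when it is done.

Besides the shell and the picture viewer there is one more tool, called after ">>>" as name(argument=value, ...), one argument or row to a line, values as JSON. send_rows: Moves the arm, as the interface text tells. Scaled input: -1 to 1 covers 0.5 m each way for a shift and 0.5 rad each way for a turn. Its arguments: {"type":"object","properties":{"deltas":{"type":"array","items":{"type":"array"}},"grip":{"type":"number"},"grip_force":{"type":"number"}},"required":["deltas"]}

```bash
mkdir -p pics
cat > h.py <<'E'
from workcell import *
import numpy as np, cv2
def save(n,f):
    im=grab_frame(n); cv2.imwrite('pics/'+f,im[:,:,::-1]); return im
def ray(cal,u,v,z):
    K,R,t=[np.array(cal[k],float) for k in('mtx','R','t')]
    d=R.T@np.linalg.solve(K,[u,v,1]); c=-R.T@t
    return c+d*(z-c[2])/d[2]
def proj(cal,X):
    K,R,t=[np.array(cal[k],float) for k in('mtx','R','t')]
    p=K@(R@np.array(X,float)+t); return p[:2]/p[2]
E
python3 - <<'E'
from h import *
s=state();print(s['time_s'],s['ee_pos'],s['ee_rot'],s['gripper_width'],s['force'])
a=save('top','top0.png')
c=calibration('top')
K,R,t=[np.array(c[k]) for k in('mtx','R','t')];print(K,-R.T@t,R)
for l in ['stand','magazine','slim_cutter','straight_cutter','vee_cutter','bearing_cutter','grease_tin','hex_key']:
    for r in trace('top',l)[:2]:
        m=r['pixels'];v,u=np.nonzero(m);
        print(l,round(r['p'],2),r['bbox'],u.mean().round(1),v.mean().round(1),ray(c,u.mean(),v.mean(),70 if l in('stand','magazine') else 125).round(0), cv2.minAreaRect(np.c_[u,v].astype(np.float32)))
b=save('scene','scene0.png')
E
```

```text
0.0 [ 209.26224137 -535.04134141  227.11410779] [-1.79897956e+02 -2.46022520e-03  2.13593895e+01] 91.29504293750676 [ 0.04060151 -0.07026539  0.26919022]
[[399.61838417   0.         256.01174089]
 [  0.         399.61838417 192.09144506]
 [  0.           0.           1.        ]] [480.27181288  -4.38220605 904.83314328] [[ 0.00867275 -0.99962554 -0.02595328]
 [-0.99568862 -0.00623575 -0.09254887]
 [ 0.09235238  0.02664404 -0.99536985]]
stand 0.57 [110.9, 189.4, 141.9, 36.3] 182.2 206.4 [527. 173.  70.] ((178.49998474121094, 205.99998474121094), (136.99996948242188, 35.99999237060547), -0.0)
magazine 0.95 [293.1, 202.7, 140.4, 38.9] 362.0 220.6 [ 500. -202.   70.] ((362.13702392578125, 220.38790893554688), (142.15438842773438, 36.74626159667969), 1.9091522693634033)
slim_cutter 0.97 [154.7, 193.9, 22.0, 22.6] 167.3 205.1 [526. 191. 125.] ((167.0, 205.0), (22.0, 26.0), 90.0)
straight_cutter 0.89 [188.1, 195.8, 28.6, 21.9] 199.2 205.4 [526. 128. 125.] ((199.5, 205.0), (22.0, 23.0), 90.0)
vee_cutter 0.68 [223.9, 192.5, 19.3, 20.9] 230.5 205.9 [525.  66. 125.] ((230.25003051757812, 205.75001525878906), (22.62741470336914, 21.920310974121094), 45.0)
bearing_cutter 0.73 [122.9, 194.9, 26.1, 21.5] 134.8 204.4 [527. 255. 125.] ((134.5, 205.0), (22.0, 27.0), 90.0)
grease_tin 0.82 [345.9, 159.6, 34.1, 36.2] 362.7 176.4 [ 585. -192.  125.] ((362.5, 176.0), (34.0, 35.0), 90.0)
hex_key 0.8 [154.6, 241.0, 50.1, 16.8] 179.1 248.6 [441. 165. 125.] ((178.96939086914062, 248.78048706054688), (13.590855598449707, 47.435184478759766), 84.92039489746094)
```

```bash
python3 -c "
import cv2
i=cv2.imread('pics/top0.png')[140:280,90:460];cv2.imwrite('pics/top0c.png',cv2.resize(i,None,fx=2.15,fy=2.15,interpolation=cv2.INTER_CUBIC))"
```

```text
(no output)
```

View pics/top0c.png

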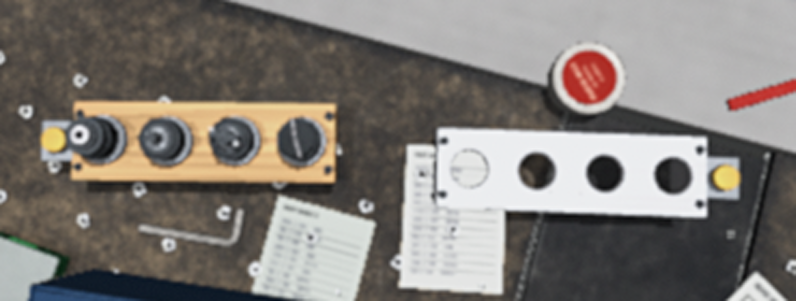

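View pics/scene0.png

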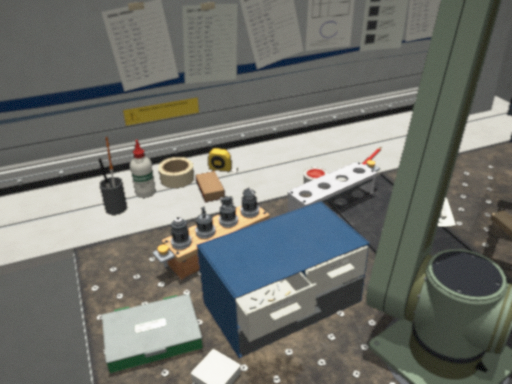

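The stand is on the left with its thumbscrew at crop (53,139). Pocket one holds the bearing cutter, then slim, straight and vee. The magazine is on the right, thumbscrew at (725,177), with pocket one beside it. A blue chest sits in front of the stand. Next I'll refine the rack poses.

Run:
```python
from h import *
c=calibration('top'); im=cv2.imread('pics/top0.png'); hsv=cv2.cvtColor(im,cv2.COLOR_BGR2HSV)
def cc(m,lo):
    n,l,s,ce=cv2.connectedComponentsWithStats(m.astype(np.uint8)); return [(s[i],ce[i],l==i) for i in range(1,n) if s[i,4]>=lo]
H,S,V=[hsv[:,:,i].astype(int) for i in range(3)]
roi=np.zeros(H.shape,bool); roi[180:250,95:445]=1
for s,ce,_ in cc(roi&(H>18)&(H<32)&(S>140)&(V>130),25): print('brass?',s,ce,ray(c,*ce,80).round(1))
def rect(m,z):
    v,u=np.nonzero(m); hull=cv2.convexHull(np.c_[u,v].astype(np.float32))[:,0]
    P=np.array([ray(c,*p,z)[:2] for p in hull],np.float32); return cv2.minAreaRect(P)
mag=max(cc(roi&(S<40)&(V>195)&(np.arange(512)>285),50),key=lambda x:x[0][4]); print('mag',mag[0],rect(mag[2],70))
dark=roi&(V<110)&(np.arange(512)>300)&(np.arange(512)<420)
for s,ce,_ in cc(dark,60): 
    if s[2]<25: print('hole',s,ce,ray(c,*ce,70).round(1))
for vt in (120,160,190):
    wd=max(cc(roi&(H>8)&(H<24)&(S>70)&(V>vt)&(np.arange(512)>119)&(np.arange(512)<260),50),key=lambda x:x[0][4]); print('wood',vt,wd[0],rect(wd[2],70))
print(im[214:228,185].tolist())
blue=(H>100)&(H<125)&(S>110)&(np.arange(384)[:,None]>250)
for s,ce,m in cc(blue,200):
    v,u=np.nonzero(m); print('blue',s,[ray(c,u[np.argmin(v)],v.min(),z).round(0) for z in(100,150,200)])
K,R,t=[np.array(calibration('wrist')[k]) for k in('mtx','R','t')];st=state();print(-R.T@t,R,K[0,0])
cs=calibration('scene'); 
for u,v in((200,247),(307,207),(368,243),(240,345),(203,305)): print(u,v,[ray(cs,u,v,z).round(0) for z in(0,100,150,200)])
```

```text
mag [ 286  200  146   50 4385] ((491.75201416015625, -194.3223419189453), (101.55126190185547, 299.18548583984375), 0.38847771286964417)
hole [332 211  16  17 209] [339.31100478 218.97607656] [ 502.8 -155.4   70. ]
hole [363 213  17  16 210] [370.7952381  220.24285714] [ 500.7 -220.2   70. ]
hole [395 214  16  16 213] [402.42723005 221.4084507 ] [ 498.8 -285.    70. ]
wood 120 [ 122  186  125   39 2730] ((529.1851196289062, 168.94607543945312), (260.5445556640625, 78.99113464355469), 89.77025604248047)
wood 160 [ 123  187  123   38 2514] ((529.12939453125, 169.12112426757812), (257.67413330078125, 77.37821197509766), 89.85874938964844)
wood 190 [ 123  187  123   38 2283] ((528.861328125, 168.81369018554688), (256.92431640625, 76.02791595458984), 89.9239501953125)
[[139, 192, 230], [134, 186, 226], [126, 177, 216], [128, 179, 219], [137, 190, 228], [143, 197, 232], [142, 196, 232], [136, 188, 229], [127, 178, 218], [114, 159, 197], [79, 107, 130], [40, 48, 55], [29, 29, 31], [29, 31, 32]]
blue [   89   266   175   118 16757] [array([405., 265., 100.]), array([409., 248., 150.]), array([414., 231., 200.])]
[ 283.78440011 -505.81283573  384.64487545] [[ 3.64439019e-01 -9.31227247e-01  1.27483316e-04]
 [-8.93692275e-01 -3.49711096e-01  2.81098322e-01]
 [-2.61721834e-01 -1.02557128e-01 -9.59678966e-01]] 302.88033103470013
200 247 [array([567., 201.,   0.]), array([459., 257., 100.]), array([405., 285., 150.]), array([351., 313., 200.])]
307 207 [array([ 529., -122.,    0.]), array([426., -25., 100.]), array([375.,  23., 150.]), array([323.,  71., 200.])]
368 243 [array([ 319., -137.,    0.]), array([242., -39., 100.]), array([204.,  10., 150.]), array([166.,  59., 200.])]
240 345 [array([259., 296.,   0.]), array([190., 340., 100.]), array([155., 362., 150.]), array([121., 384., 200.])]
203 305 [array([396., 298.,   0.]), array([309., 341., 100.]), array([266., 363., 150.]), array([223., 385., 200.])]
```

>>> send_rows(
  deltas=[
    [[0,0,-0.0056],[0,0,-0.2396]],
    [[0,0,-0.0056],[0,0,-0.2396]],
    [[0,0,-0.0056],[0,0,-0.2396]],
    [[0,0,-0.0056],[0,0,-0.2396]],
    [[0,0,-0.0056],[0,0,-0.2396]],
    [[0,0,-0.0056],[0,0,-0.2396]],
    [[0,0,-0.0056],[0,0,-0.2396]],
    [[0,0,-0.0056],[0,0,-0.2396]],
    [[0,0,-0.0056],[0,0,-0.2396]],
    [[0,0,-0.0056],[0,0,-0.2396]],
  ],
  grip=0,
  grip_force=30,
)

```text
time_s: 1.5
ee_pos: [209.5, -535.5, 256.1]
ee_rot: [180.0, 0.0, 90.3]
force: [0.1, 0.1, -0.4]
gripper_width: 91.5
gripper_force: 0.0
```

>>> send_rows(
  deltas=[
    [[0.07,0.04,0],[0,0,0]],
    [[0.07,0.04,0],[0,0,0]],
    [[0.07,0.04,0],[0,0,0]],
    [[0.07,0.04,0],[0,0,0]],
    [[0.07,0.04,0],[0,0,0]],
    [[0.07,0.04,0],[0,0,0]],
    [[0.07,0.04,0],[0,0,0]],
    [[0.07,0.04,0],[0,0,0]],
    [[0.07,0.04,0],[0,0,0]],
    [[0.07,0.04,0],[0,0,0]],
  ],
)

```text
time_s: 2.5
ee_pos: [410.0, -184.0, 256.2]
ee_rot: [180.0, 0.0, 90.0]
force: [1.0, 0.6, -0.2]
gripper_width: 91.5
gripper_force: 0.0
```

>>> send_rows(
  deltas=[
    [[0.051,0.0238,0],[0,0,0]],
    [[0.051,0.0238,0],[0,0,0]],
    [[0.051,0.0238,0],[0,0,0]],
    [[0.051,0.0238,0],[0,0,0]],
    [[0.051,0.0238,0],[0,0,0]],
    [[0.051,0.0238,0],[0,0,0]],
    [[0.051,0.0238,0],[0,0,0]],
    [[0.051,0.0238,0],[0,0,0]],
    [[0.051,0.0238,0],[0,0,0]],
    [[0.051,0.0238,0],[0,0,0]],
  ],
)

```text
time_s: 3.5
ee_pos: [528.8, 70.6, 256.0]
ee_rot: [180.0, 0.0, 90.0]
force: [1.4, -0.5, 0.0]
gripper_width: 91.0
gripper_force: 0.0
```

Run:
```python
from h import *
c=calibration('wrist');s=state();print(s['ee_pos'],s['ee_rot'])
im=save('wrist','w0.png')[:,:,::-1].copy()
for y in(97.5,32.5,-32.5,-97.5):
    for z in (70,111):
        p=proj(c,[529,169+y,z]);cv2.circle(im,tuple(int(round(a)) for a in p),3,(0,255,0) if z==70 else (0,0,255),1); print(y,z,p.round(1))
    t=np.linspace(0,6.28,60); cv2.polylines(im,[np.array([proj(c,[529+20*np.cos(a),169+y+20*np.sin(a),111]) for a in t]).round().astype(int)],True,(0,0,255),1)
    cv2.polylines(im,[np.array([proj(c,[529+24*np.cos(a),169+y+24*np.sin(a),82]) for a in t]).round().astype(int)],True,(0,255,0),1)
q=[proj(c,[529+a*38,169+b*128.5,70]) for a,b in((1,1),(1,-1),(-1,-1),(-1,1))]
cv2.polylines(im,[np.array(q).round().astype(int)],True,(255,255,0),1)
cv2.imwrite('pics/w0o.png',cv2.resize(im,(800,600)))
```

```text
[528.80727017  70.59491277 256.02465019] [1.79983950e+02 1.07371029e-02 9.00090259e+01]
97.5 70 [252.7 -21.7]
97.5 111 [252.6 -40.6]
32.5 70 [252.6  50.6]
32.5 111 [252.6  43.4]
-32.5 70 [252.6 115. ]
-32.5 111 [252.6 116.8]
-97.5 70 [252.6 172.7]
-97.5 111 [252.6 181.7]
```

View pics/w0o.png

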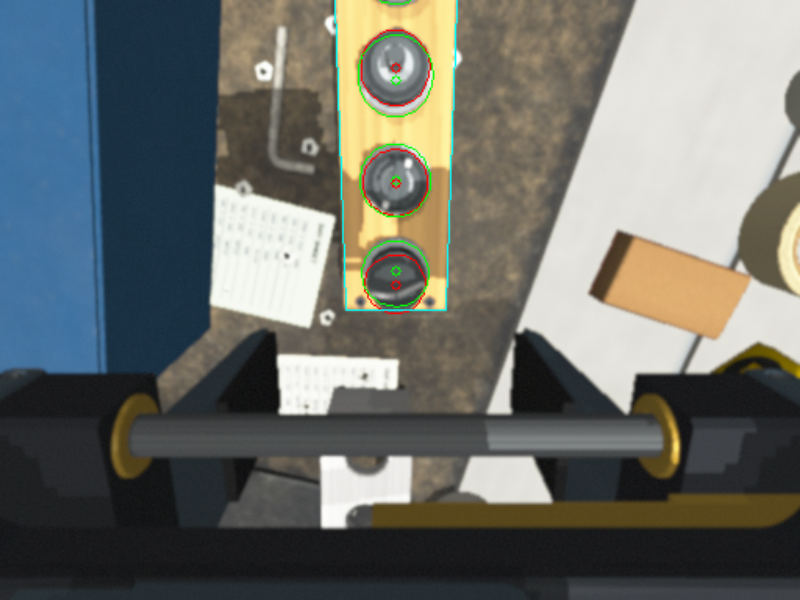

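The overlay fits the stand closely: the model outlines match the plate and collars, with pocket four at (396,272) in the picture. Descending on pocket four.

>>> send_rows(
  deltas=[
    [[0.001,0,0.03],[0,0,0]],
    [[0,0,0.04],[0,0,0]],
    [[0,0,0.04],[0,0,0]],
    [[0,0,0.04],[0,0,0]],
    [[0,0,0.04],[0,0,0]],
    [[0,0,0.04],[0,0,0]],
    [[0,0,0.04],[0,0,0]],
    [[0,0,0.03],[0,0,0]],
    [[0,0,0.012],[0,0,0]],
    [[0,0,0],[0,0,0]],
  ],
)

```text
time_s: 4.55
ee_pos: [528.0, 69.8, 99.4]
ee_rot: [-179.9, 0.0, 90.0]
force: [1.0, -0.3, 1.6]
gripper_width: 90.9
gripper_force: 0.0
```

>>> send_rows(
  deltas=[
    [[0,0,0],[0,0,0]],
    [[0,0,0],[0,0,0]],
    [[0,0,0],[0,0,0]],
    [[0,0,0],[0,0,0]],
    [[0,0,0],[0,0,0]],
    [[0,0,0],[0,0,0]],
    [[0,0,0],[0,0,0]],
    [[0,0,0],[0,0,0]],
  ],
  grip=1,
  grip_force=30,
)

```text
time_s: 5.35
ee_pos: [528.7, 70.0, 100.0]
ee_rot: [180.0, 0.0, 90.0]
force: [0.5, -0.1, 0.8]
gripper_width: 39.1
gripper_force: 30.0
```

>>> send_rows(
  deltas=[
    [[0,0,-0.01],[0,0,0]],
    [[0,0,-0.02],[0,0,0]],
    [[0,0,-0.03],[0,0,0]],
    [[0,0,-0.04],[0,0,0]],
    [[0,0,-0.05],[0,0,0]],
    [[0,0,-0.05],[0,0,0]],
    [[0,0,-0.05],[0,0,0]],
    [[0,0,-0.04],[0,0,0]],
    [[0,0,-0.02],[0,0,0]],
    [[0,0,-0.01],[0,0,0]],
  ],
)

```text
time_s: 6.35
ee_pos: [528.4, 70.0, 260.9]
ee_rot: [179.9, -0.0, 90.0]
force: [-1.2, -0.4, -3.6]
gripper_width: 39.2
gripper_force: 30.0
```

>>> send_rows(
  deltas=[
    [[-0.02,-0.003,0],[0,0,0]],
    [[-0.034,-0.005,0],[0,0,0]],
    [[-0.04,-0.006,0],[0,0,0]],
    [[-0.04,-0.006,0],[0,0,0]],
    [[-0.04,-0.006,0],[0,0,0]],
    [[-0.04,-0.006,0],[0,0,0]],
    [[-0.04,-0.006,0],[0,0,0]],
    [[-0.04,-0.006,0],[0,0,0]],
    [[-0.03,-0.004,0],[0,0,0]],
    [[0,0,0],[0,0,0]],
  ],
)

```text
time_s: 7.35
ee_pos: [503.6, -93.8, 259.0]
ee_rot: [-179.9, 0.0, 89.9]
force: [-0.0, 0.0, -2.9]
gripper_width: 39.4
gripper_force: 30.0
```

Run:
```python
from h import *
c=calibration('wrist');s=state();print(s['ee_pos'],s['ee_rot'],s['gripper_width'],s['force'])
im=save('wrist','w1.png')[:,:,::-1].copy()
ct=calibration('top'); it=save('top','t1.png')[:,:,::-1].copy()
t=np.linspace(0,6.28,60); u=np.array([0.031,1]);u/=np.linalg.norm(u);n=np.array([u[1],-u[0]]);o=np.array([501.8,-187.8])
def draw(im,c,S):
    im=cv2.resize(im,None,fx=S,fy=S)
    P=lambda a,b,z: np.array(proj(c,[*(o+a*n+b*u),z]))*S
    for y in(97.5,32.5,-32.5,-97.5): cv2.polylines(im,[np.array([P(18*np.cos(a),y+18*np.sin(a),70) for a in t]).round().astype(int)],True,(0,255,0),1)
    cv2.polylines(im,[np.array([P(a*38,b*128.5,70) for a,b in((1,1),(1,-1),(-1,-1),(-1,1))]).round().astype(int)],True,(0,0,255),1); return im
a=draw(im,c,1.5); b=draw(it,ct,4)[4*180:4*270,4*270:4*450]
cv2.imwrite('pics/t1o.png',b); cv2.imwrite('pics/w1o.png',a)
```

```text
[503.56563198 -93.84554609 258.96659311] [-1.79875375e+02  2.61678887e-02  8.98633636e+01] 39.39345539820968 [-0.04134872  0.0385377  -2.86926744]
```

View pics/t1o.png

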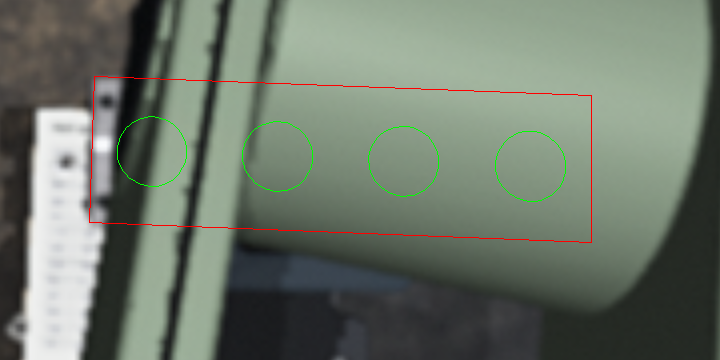

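View pics/w1o.png

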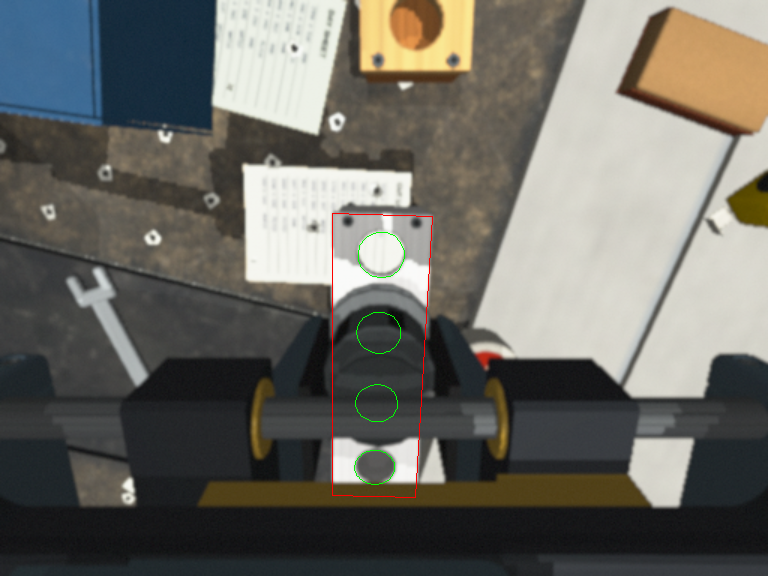

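The overlay matches the magazine in both views, with pocket four's hole at (381,254) in the wrist view. Lowering.

>>> send_rows(
  deltas=[
    [[0.003,0.001,0.01],[0,0,0]],
    [[0,0.001,0.03],[0,0,0]],
    [[0,0,0.04],[0,0,0]],
    [[0,0,0.04],[0,0,0]],
    [[0,0,0.04],[0,0,0]],
    [[0,0,0.03],[0,0,0]],
    [[0,0,0.02],[0,0,0]],
    [[0,0,0.02],[0,0,0]],
    [[0,0,0.02],[0,0,0]],
    [[0,0,0.02],[0,0,0]],
  ],
)

```text
time_s: 8.45
ee_pos: [505.8, -90.4, 124.6]
ee_rot: [179.9, 0.0, 90.0]
force: [-0.0, 0.1, -2.8]
gripper_width: 39.5
gripper_force: 30.0
```

>>> send_rows(
  deltas=[
    [[0,0,0.014],[0,0,0]],
    [[0,0,0.012],[0,0,0]],
    [[0,0,0.01],[0,0,0]],
    [[0,0,0.006],[0,0,0]],
    [[0,0,0],[0,0,0]],
    [[0,0,0],[0,0,0]],
  ],
)

```text
time_s: 9.05
ee_pos: [505.6, -90.6, 104.1]
ee_rot: [180.0, 0.0, 90.0]
force: [-0.0, -0.3, -2.7]
gripper_width: 39.5
gripper_force: 30.0
```

>>> send_rows(
  deltas=[
    [[0,0,0.003],[0,0,0]],
    [[0,0,0.003],[0,0,0]],
    [[0,0,0.002],[0,0,0]],
    [[0,0,0],[0,0,0]],
    [[0,0,0],[0,0,0]],
  ],
)

```text
time_s: 9.55
ee_pos: [505.5, -90.5, 100.0]
ee_rot: [180.0, 0.0, 90.0]
force: [0.6, -0.6, -3.1]
gripper_width: 39.5
gripper_force: 30.0
```

>>> send_rows(
  deltas=[
    [[0,0,0.001],[0,0,0]],
    [[0,0,0.001],[0,0,0]],
    [[0,0,0],[0,0,0]],
    [[0,0,0],[0,0,0]],
  ],
)

```text
time_s: 9.95
ee_pos: [505.5, -90.5, 100.0]
ee_rot: [180.0, 0.0, 90.0]
force: [-1.9, 0.4, 6.1]
gripper_width: 39.4
gripper_force: 30.0
```

Contact made and the cutter is seated. Releasing and going for pocket three.

>>> send_rows(
  deltas=[
    [[0,0,0],[0,0,0]],
    [[0,0,0],[0,0,0]],
    [[0,0,0],[0,0,0]],
    [[0,0,0],[0,0,0]],
    [[0,0,0],[0,0,0]],
    [[0,0,0],[0,0,0]],
    [[0,0,0],[0,0,0]],
    [[0,0,0],[0,0,0]],
  ],
  grip=0,
)

```text
time_s: 10.75
ee_pos: [505.5, -90.5, 98.9]
ee_rot: [180.0, 0.0, 90.0]
force: [-0.0, -0.5, 0.0]
gripper_width: 91.0
gripper_force: 0.0
```

>>> send_rows(
  deltas=[
    [[0,0,-0.01],[0,0,0]],
    [[0,0,-0.02],[0,0,0]],
    [[0,0,-0.03],[0,0,0]],
    [[0,0,-0.04],[0,0,0]],
    [[0,0,-0.05],[0,0,0]],
    [[0,0,-0.05],[0,0,0]],
    [[0,0,-0.05],[0,0,0]],
    [[0,0,-0.04],[0,0,0]],
    [[0,0,-0.02],[0,0,0]],
    [[0,0,0],[0,0,0]],
  ],
)

```text
time_s: 11.75
ee_pos: [506.1, -90.7, 255.7]
ee_rot: [179.8, 0.0, 90.0]
force: [-0.3, -0.2, -0.5]
gripper_width: 91.3
gripper_force: 0.0
```

>>> send_rows(
  deltas=[
    [[0.03,0.003,0],[0,0,0]],
    [[0.05,0.005,0],[0,0,0]],
    [[0.055,0.006,0],[0,0,0]],
    [[0.055,0.006,0],[0,0,0]],
    [[0.055,0.006,0],[0,0,0]],
    [[0.055,0.006,0],[0,0,0]],
    [[0.055,0.006,0],[0,0,0]],
    [[0.055,0.006,0],[0,0,0]],
    [[0.044,0.003,0],[0,0,0]],
    [[0,0,0],[0,0,0]],
  ],
)

```text
time_s: 12.75
ee_pos: [528.0, 139.6, 252.2]
ee_rot: [-179.8, -0.0, 90.2]
force: [-0.0, -0.7, -0.0]
gripper_width: 90.9
gripper_force: 0.0
```

Run:
```python
from h import *
s=state();print(s['ee_pos'],s['ee_rot'],s['gripper_width'],s['force'])
it=save('top','t2.png')[:,:,::-1]
cv2.imwrite('pics/t2c.png',cv2.resize(it[150:270,90:450],None,fx=2.2,fy=2.2,interpolation=cv2.INTER_CUBIC))
```

```text
[528.01346365 139.60949219 252.18750971] [-1.79818114e+02 -2.98423121e-02  9.02015593e+01] 90.89491619061158 [-3.75541212e-02 -6.54813812e-01 -6.14038666e-05]
```

View pics/t2c.png

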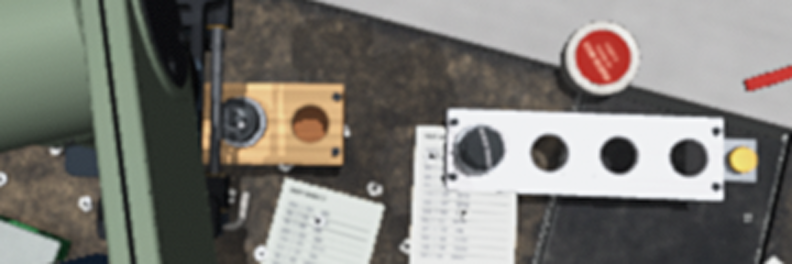

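Pocket four of the magazine now holds its cutter upright at (482,149). Descending on pocket three.

>>> send_rows(
  deltas=[
    [[0,0,0.03],[0,0,0]],
    [[0,0,0.04],[0,0,0]],
    [[0,0,0.04],[0,0,0]],
    [[0,0,0.04],[0,0,0]],
    [[0,0,0.04],[0,0,0]],
    [[0,0,0.04],[0,0,0]],
    [[0,0,0.04],[0,0,0]],
    [[0,0,0.026],[0,0,0]],
    [[0,0,0.01],[0,0,0]],
    [[0,0,0],[0,0,0]],
  ],
)

```text
time_s: 13.8
ee_pos: [528.2, 135.9, 100.0]
ee_rot: [-179.9, 0.0, 90.0]
force: [-0.3, 0.1, -0.5]
gripper_width: 91.1
gripper_force: 0.0
```

>>> send_rows(
  deltas=[
    [[0,0,0],[0,0,0]],
    [[0,0,0],[0,0,0]],
    [[0,0,0],[0,0,0]],
    [[0,0,0],[0,0,0]],
    [[0,0,0],[0,0,0]],
    [[0,0,0],[0,0,0]],
    [[0,0,0],[0,0,0]],
    [[0,0,0],[0,0,0]],
  ],
  grip=1,
  grip_force=30,
)

```text
time_s: 14.6
ee_pos: [529.1, 136.5, 101.0]
ee_rot: [180.0, 0.0, 90.0]
force: [-0.1, 0.3, 1.0]
gripper_width: 39.2
gripper_force: 30.0
```

>>> send_rows(
  deltas=[
    [[0,0,-0.01],[0,0,0]],
    [[0,0,-0.02],[0,0,0]],
    [[0,0,-0.03],[0,0,0]],
    [[0,0,-0.04],[0,0,0]],
    [[0,0,-0.05],[0,0,0]],
    [[0,0,-0.05],[0,0,0]],
    [[0,0,-0.05],[0,0,0]],
    [[0,0,-0.04],[0,0,0]],
    [[0,0,-0.02],[0,0,0]],
    [[0,0,-0.01],[0,0,0]],
  ],
)

```text
time_s: 15.6
ee_pos: [528.9, 136.5, 261.9]
ee_rot: [179.9, -0.0, 90.0]
force: [-0.4, 0.3, -3.5]
gripper_width: 39.7
gripper_force: 30.0
```

>>> send_rows(
  deltas=[
    [[-0.03,-0.003,0],[0,0,0]],
    [[-0.055,-0.005,0],[0,0,0]],
    [[-0.07,-0.006,0],[0,0,0]],
    [[-0.07,-0.006,0],[0,0,0]],
    [[-0.07,-0.006,0],[0,0,0]],
    [[-0.07,-0.006,0],[0,0,0]],
    [[-0.07,-0.006,0],[0,0,0]],
    [[-0.07,-0.006,0],[0,0,0]],
    [[-0.05,-0.005,0],[0,0,0]],
    [[-0.028,-0.003,0],[0,0,0]],
  ],
)

```text
time_s: 16.6
ee_pos: [501.4, -157.4, 259.6]
ee_rot: [-179.8, 0.0, 89.9]
force: [1.4, 0.0, -3.5]
gripper_width: 39.0
gripper_force: 30.0
```

>>> send_rows(
  deltas=[
    [[0,0,0],[0,0,0]],
    [[0,0,0],[0,0,0]],
    [[0,0,0],[0,0,0]],
  ],
)

```text
time_s: 16.9
ee_pos: [502.8, -154.0, 260.7]
ee_rot: [-180.0, -0.0, 90.1]
force: [0.0, 0.9, -2.0]
gripper_width: 39.8
gripper_force: 30.0
```

>>> send_rows(
  deltas=[
    [[0,0,0.01],[0,0,0]],
    [[0,0,0.03],[0,0,0]],
    [[0,0,0.04],[0,0,0]],
    [[0,0,0.04],[0,0,0]],
    [[0,0,0.04],[0,0,0]],
    [[0,0,0.03],[0,0,0]],
    [[0,0,0.02],[0,0,0]],
    [[0,0,0.02],[0,0,0]],
    [[0,0,0.02],[0,0,0]],
    [[0,0,0.02],[0,0,0]],
  ],
)

```text
time_s: 17.9
ee_pos: [503.3, -155.0, 125.6]
ee_rot: [179.9, 0.0, 90.0]
force: [-0.3, 0.4, -3.9]
gripper_width: 39.3
gripper_force: 30.0
```

>>> send_rows(
  deltas=[
    [[0,0,0.014],[0,0,0]],
    [[0,0,0.012],[0,0,0]],
    [[0,0,0.01],[0,0,0]],
    [[0,0,0.006],[0,0,0]],
    [[0,0,0.004],[0,0,0]],
    [[0,0,0.002],[0,0,0]],
    [[0,0,0.002],[0,0,0]],
    [[0,0,0],[0,0,0]],
    [[0,0,0],[0,0,0]],
  ],
)

```text
time_s: 18.8
ee_pos: [503.0, -155.1, 101.1]
ee_rot: [180.0, 0.0, 90.0]
force: [-0.5, -0.4, -3.1]
gripper_width: 39.4
gripper_force: 30.0
```

>>> send_rows(
  deltas=[
    [[0,0,0.002],[0,0,0]],
    [[0,0,0],[0,0,0]],
    [[0,0,0],[0,0,0]],
  ],
)

```text
time_s: 19.1
ee_pos: [503.1, -155.1, 101.0]
ee_rot: [180.0, 0.0, 90.0]
force: [-2.2, 1.1, 6.2]
gripper_width: 39.3
gripper_force: 30.0
```

>>> send_rows(
  deltas=[
    [[0,0,0],[0,0,0]],
    [[0,0,0],[0,0,0]],
    [[0,0,0],[0,0,0]],
    [[0,0,0],[0,0,0]],
    [[0,0,0],[0,0,0]],
    [[0,0,0],[0,0,0]],
    [[0,0,0],[0,0,0]],
    [[0,0,0],[0,0,0]],
  ],
  grip=0,
)

```text
time_s: 19.9
ee_pos: [503.0, -155.0, 99.9]
ee_rot: [180.0, 0.0, 90.0]
force: [-0.4, -0.5, 0.0]
gripper_width: 91.2
gripper_force: 0.0
```

>>> send_rows(
  deltas=[
    [[0,0,-0.01],[0,0,0]],
    [[0,0,-0.02],[0,0,0]],
    [[0,0,-0.03],[0,0,0]],
    [[0,0,-0.04],[0,0,0]],
    [[0,0,-0.05],[0,0,0]],
    [[0,0,-0.05],[0,0,0]],
    [[0,0,-0.05],[0,0,0]],
    [[0,0,-0.04],[0,0,0]],
    [[0,0,-0.02],[0,0,0]],
    [[0,0,0],[0,0,0]],
  ],
)

```text
time_s: 20.9
ee_pos: [503.6, -155.2, 256.8]
ee_rot: [179.8, 0.1, 90.0]
force: [-0.8, -0.4, -0.8]
gripper_width: 91.4
gripper_force: 0.0
```

>>> send_rows(
  deltas=[
    [[0.03,0.003,0],[0,0,0]],
    [[0.07,0.005,0],[0,0,0]],
    [[0.085,0.006,0],[0,0,0]],
    [[0.085,0.006,0],[0,0,0]],
    [[0.085,0.006,0],[0,0,0]],
    [[0.085,0.006,0],[0,0,0]],
    [[0.085,0.006,0],[0,0,0]],
    [[0.085,0.006,0],[0,0,0]],
    [[0.07,0.005,0],[0,0,0]],
    [[0.033,0.003,0],[0,0,0]],
  ],
)

```text
time_s: 21.9
ee_pos: [527.6, 205.0, 253.2]
ee_rot: [-179.8, 0.0, 90.2]
force: [0.4, 0.2, 1.0]
gripper_width: 91.1
gripper_force: 0.0
```

>>> send_rows(
  deltas=[
    [[0,0,0],[0,0,0]],
    [[0,0,0],[0,0,0]],
    [[0,0,0],[0,0,0]],
    [[0,0,0],[0,0,0]],
  ],
)

```text
time_s: 22.3
ee_pos: [528.9, 200.2, 255.0]
ee_rot: [-180.0, 0.0, 89.9]
force: [0.9, -0.4, 0.3]
gripper_width: 91.0
gripper_force: 0.0
```

Descend to z = 100.

>>> send_rows(
  deltas=[
    [[0,0,0.03],[0,0,0]],
    [[0,0,0.04],[0,0,0]],
    [[0,0,0.04],[0,0,0]],
    [[0,0,0.04],[0,0,0]],
    [[0,0,0.04],[0,0,0]],
    [[0,0,0.04],[0,0,0]],
    [[0,0,0.04],[0,0,0]],
    [[0,0,0.028],[0,0,0]],
    [[0,0,0.01],[0,0,0]],
    [[0,0,0],[0,0,0]],
  ],
)

```text
time_s: 23.3
ee_pos: [528.8, 200.7, 100.6]
ee_rot: [-179.9, 0.0, 89.9]
force: [-0.6, 0.1, 0.1]
gripper_width: 91.4
gripper_force: 0.0
```

>>> send_rows(
  deltas=[
    [[0,0,0],[0,0,0]],
    [[0,0,0],[0,0,0]],
    [[0,0,0],[0,0,0]],
    [[0,0,0],[0,0,0]],
    [[0,0,0],[0,0,0]],
    [[0,0,0],[0,0,0]],
    [[0,0,0],[0,0,0]],
    [[0,0,0],[0,0,0]],
  ],
  grip=1,
  grip_force=30,
)

```text
time_s: 24.1
ee_pos: [529.0, 201.5, 101.0]
ee_rot: [180.0, 0.0, 90.0]
force: [-0.1, 0.3, 0.3]
gripper_width: 39.8
gripper_force: 30.0
```

>>> send_rows(
  deltas=[
    [[0,0,-0.01],[0,0,0]],
    [[0,0,-0.02],[0,0,0]],
    [[0,0,-0.03],[0,0,0]],
    [[0,0,-0.04],[0,0,0]],
    [[0,0,-0.05],[0,0,0]],
    [[0,0,-0.05],[0,0,0]],
    [[0,0,-0.05],[0,0,0]],
    [[0,0,-0.04],[0,0,0]],
    [[0,0,-0.02],[0,0,0]],
    [[0,0,-0.01],[0,0,0]],
  ],
)

```text
time_s: 25.1
ee_pos: [529.0, 201.5, 262.0]
ee_rot: [179.9, -0.0, 90.0]
force: [0.2, 0.7, -3.6]
gripper_width: 39.6
gripper_force: 30.0
```

>>> send_rows(
  deltas=[
    [[-0.03,-0.003,0],[0,0,0]],
    [[-0.06,-0.004,0],[0,0,0]],
    [[-0.09,-0.006,0],[0,0,0]],
    [[-0.09,-0.006,0],[0,0,0]],
    [[-0.09,-0.006,0],[0,0,0]],
    [[-0.09,-0.006,0],[0,0,0]],
    [[-0.09,-0.006,0],[0,0,0]],
    [[-0.09,-0.006,0],[0,0,0]],
    [[-0.09,-0.006,0],[0,0,0]],
    [[-0.06,-0.004,0],[0,0,0]],
  ],
)

```text
time_s: 26.1
ee_pos: [500.5, -191.9, 259.5]
ee_rot: [-179.8, 0.0, 89.9]
force: [1.5, 0.2, -3.4]
gripper_width: 39.5
gripper_force: 30.0
```

>>> send_rows(
  deltas=[
    [[-0.043,-0.0025,0],[0,0,0]],
    [[-0.02,-0.001,0],[0,0,0]],
    [[0,0,0],[0,0,0]],
    [[0,0,0],[0,0,0]],
    [[0,0,0],[0,0,0]],
    [[0,0,0],[0,0,0]],
  ],
)

```text
time_s: 26.7
ee_pos: [500.8, -218.9, 261.0]
ee_rot: [-180.0, -0.0, 90.1]
force: [0.9, 0.0, -3.0]
gripper_width: 39.4
gripper_force: 30.0
```

>>> send_rows(
  deltas=[
    [[0,0,0.01],[0,0,0]],
    [[0,0,0.03],[0,0,0]],
    [[0,0,0.04],[0,0,0]],
    [[0,0,0.04],[0,0,0]],
    [[0,0,0.04],[0,0,0]],
    [[0,0,0.03],[0,0,0]],
    [[0,0,0.02],[0,0,0]],
    [[0,0,0.02],[0,0,0]],
    [[0,0,0.02],[0,0,0]],
    [[0,0,0.02],[0,0,0]],
  ],
)

```text
time_s: 27.7
ee_pos: [501.0, -220.1, 125.6]
ee_rot: [179.9, 0.0, 90.0]
force: [0.2, 0.7, -3.0]
gripper_width: 39.0
gripper_force: 30.0
```

>>> send_rows(
  deltas=[
    [[0,0,0.014],[0,0,0]],
    [[0,0,0.012],[0,0,0]],
    [[0,0,0.01],[0,0,0]],
    [[0,0,0.006],[0,0,0]],
    [[0,0,0.004],[0,0,0]],
    [[0,0,0.002],[0,0,0]],
    [[0,0,0.002],[0,0,0]],
    [[0,0,0.001],[0,0,0]],
    [[0,0,0.001],[0,0,0]],
    [[0,0,0],[0,0,0]],
  ],
)

```text
time_s: 28.7
ee_pos: [500.9, -220.1, 100.9]
ee_rot: [179.9, 0.0, 90.0]
force: [-2.3, 1.0, 4.6]
gripper_width: 39.8
gripper_force: 30.0
```

>>> send_rows(
  deltas=[
    [[0,0,0],[0,0,0]],
    [[0,0,0],[0,0,0]],
    [[0,0,0],[0,0,0]],
  ],
)

```text
time_s: 29.0
ee_pos: [500.9, -220.1, 100.9]
ee_rot: [179.9, 0.0, 90.0]
force: [-1.5, 1.4, 5.5]
gripper_width: 39.1
gripper_force: 30.0
```

>>> send_rows(
  deltas=[
    [[0,0,0],[0,0,0]],
    [[0,0,0],[0,0,0]],
    [[0,0,0],[0,0,0]],
    [[0,0,0],[0,0,0]],
    [[0,0,0],[0,0,0]],
    [[0,0,0],[0,0,0]],
    [[0,0,0],[0,0,0]],
    [[0,0,0],[0,0,0]],
  ],
  grip=0,
)

```text
time_s: 29.8
ee_pos: [500.7, -220.1, 99.9]
ee_rot: [180.0, 0.0, 90.0]
force: [-0.1, 0.1, -0.9]
gripper_width: 91.1
gripper_force: 0.0
```

>>> send_rows(
  deltas=[
    [[0,0,-0.01],[0,0,0]],
    [[0,0,-0.02],[0,0,0]],
    [[0,0,-0.03],[0,0,0]],
    [[0,0,-0.04],[0,0,0]],
    [[0,0,-0.05],[0,0,0]],
    [[0,0,-0.05],[0,0,0]],
    [[0,0,-0.05],[0,0,0]],
    [[0,0,-0.04],[0,0,0]],
    [[0,0,-0.02],[0,0,0]],
    [[0,0,0],[0,0,0]],
  ],
)

```text
time_s: 30.8
ee_pos: [501.3, -220.3, 256.8]
ee_rot: [179.8, 0.1, 90.0]
force: [0.5, 0.2, 0.0]
gripper_width: 91.3
gripper_force: 0.0
```

>>> send_rows(
  deltas=[
    [[0.03,0.003,0],[0,0,0]],
    [[0.06,0.004,0],[0,0,0]],
    [[0.09,0.005,0],[0,0,0]],
    [[0.09,0.005,0],[0,0,0]],
    [[0.09,0.005,0],[0,0,0]],
    [[0.09,0.005,0],[0,0,0]],
    [[0.09,0.005,0],[0,0,0]],
    [[0.09,0.005,0],[0,0,0]],
    [[0.09,0.005,0],[0,0,0]],
    [[0.09,0.005,0],[0,0,0]],
  ],
)

```text
time_s: 31.8
ee_pos: [522.6, 187.5, 253.4]
ee_rot: [-179.8, 0.0, 90.0]
force: [0.6, -0.6, -0.1]
gripper_width: 91.3
gripper_force: 0.0
```

>>> send_rows(
  deltas=[
    [[0.09,0.005,0],[0,0,0]],
    [[0.05,0.003,0],[0,0,0]],
    [[0.023,0.0015,0],[0,0,0]],
    [[0,0,0],[0,0,0]],
    [[0,0,0],[0,0,0]],
    [[0,0,0],[0,0,0]],
    [[0,0,0],[0,0,0]],
  ],
)

```text
time_s: 32.5
ee_pos: [529.0, 265.2, 255.1]
ee_rot: [180.0, 0.0, 89.9]
force: [0.4, 0.6, -0.8]
gripper_width: 91.2
gripper_force: 0.0
```

>>> send_rows(
  deltas=[
    [[0,0,0.03],[0,0,0]],
    [[0,0,0.04],[0,0,0]],
    [[0,0,0.04],[0,0,0]],
    [[0,0,0.04],[0,0,0]],
    [[0,0,0.04],[0,0,0]],
    [[0,0,0.04],[0,0,0]],
    [[0,0,0.04],[0,0,0]],
    [[0,0,0.028],[0,0,0]],
    [[0,0,0.01],[0,0,0]],
    [[0,0,0],[0,0,0]],
  ],
)

```text
time_s: 33.5
ee_pos: [528.8, 265.7, 100.6]
ee_rot: [-179.9, 0.0, 89.9]
force: [0.4, -0.1, 0.3]
gripper_width: 91.2
gripper_force: 0.0
```

>>> send_rows(
  deltas=[
    [[0,0,0],[0,0,0]],
    [[0,0,0],[0,0,0]],
    [[0,0,0],[0,0,0]],
    [[0,0,0],[0,0,0]],
    [[0,0,0],[0,0,0]],
    [[0,0,0],[0,0,0]],
    [[0,0,0],[0,0,0]],
    [[0,0,0],[0,0,0]],
  ],
  grip=1,
  grip_force=30,
)

```text
time_s: 34.3
ee_pos: [529.2, 266.6, 101.0]
ee_rot: [180.0, -0.0, 90.0]
force: [1.6, -0.7, -0.4]
gripper_width: 39.5
gripper_force: 30.0
```

>>> send_rows(
  deltas=[
    [[0,0,-0.01],[0,0,0]],
    [[0,0,-0.02],[0,0,0]],
    [[0,0,-0.03],[0,0,0]],
    [[0,0,-0.04],[0,0,0]],
    [[0,0,-0.05],[0,0,0]],
    [[0,0,-0.05],[0,0,0]],
    [[0,0,-0.05],[0,0,0]],
    [[0,0,-0.04],[0,0,0]],
    [[0,0,-0.02],[0,0,0]],
    [[0,0,-0.01],[0,0,0]],
  ],
)

```text
time_s: 35.3
ee_pos: [529.0, 266.5, 262.0]
ee_rot: [179.9, -0.0, 90.0]
force: [-0.1, -0.1, -3.8]
gripper_width: 39.6
gripper_force: 30.0
```

>>> send_rows(
  deltas=[
    [[-0.03,-0.003,0],[0,0,0]],
    [[-0.06,-0.004,0],[0,0,0]],
    [[-0.09,-0.005,0],[0,0,0]],
    [[-0.09,-0.005,0],[0,0,0]],
    [[-0.09,-0.005,0],[0,0,0]],
    [[-0.09,-0.005,0],[0,0,0]],
    [[-0.09,-0.005,0],[0,0,0]],
    [[-0.09,-0.005,0],[0,0,0]],
    [[-0.09,-0.005,0],[0,0,0]],
    [[-0.09,-0.005,0],[0,0,0]],
  ],
)

```text
time_s: 36.3
ee_pos: [503.5, -140.8, 259.7]
ee_rot: [-179.8, -0.0, 90.0]
force: [0.7, 1.4, -3.0]
gripper_width: 39.0
gripper_force: 30.0
```

>>> send_rows(
  deltas=[
    [[-0.09,-0.005,0],[0,0,0]],
    [[-0.09,-0.005,0],[0,0,0]],
    [[-0.07,-0.002,0],[0,0,0]],
    [[-0.043,-0.0014,0],[0,0,0]],
    [[0,0,0],[0,0,0]],
    [[0,0,0],[0,0,0]],
    [[0,0,0],[0,0,0]],
    [[0,0,0],[0,0,0]],
  ],
)

```text
time_s: 37.1
ee_pos: [498.5, -284.0, 260.8]
ee_rot: [-180.0, -0.0, 90.1]
force: [0.5, 1.0, -3.3]
gripper_width: 39.6
gripper_force: 30.0
```

>>> send_rows(
  deltas=[
    [[0,0,0.01],[0,0,0]],
    [[0,0,0.03],[0,0,0]],
    [[0,0,0.04],[0,0,0]],
    [[0,0,0.04],[0,0,0]],
    [[0,0,0.04],[0,0,0]],
    [[0,0,0.03],[0,0,0]],
    [[0,0,0.02],[0,0,0]],
    [[0,0,0.02],[0,0,0]],
    [[0,0,0.02],[0,0,0]],
    [[0,0,0.02],[0,0,0]],
  ],
)

```text
time_s: 38.1
ee_pos: [499.0, -285.1, 125.7]
ee_rot: [179.9, 0.0, 90.0]
force: [0.0, -0.4, -2.3]
gripper_width: 39.4
gripper_force: 30.0
```

>>> send_rows(
  deltas=[
    [[0,0,0.014],[0,0,0]],
    [[0,0,0.012],[0,0,0]],
    [[0,0,0.01],[0,0,0]],
    [[0,0,0.006],[0,0,0]],
    [[0,0,0.004],[0,0,0]],
    [[0,0,0.002],[0,0,0]],
    [[0,0,0.002],[0,0,0]],
    [[0,0,0.001],[0,0,0]],
    [[0,0,0.001],[0,0,0]],
    [[0,0,0],[0,0,0]],
  ],
)

```text
time_s: 39.1
ee_pos: [499.0, -285.2, 101.0]
ee_rot: [179.9, 0.0, 90.0]
force: [-1.6, 1.2, 5.4]
gripper_width: 39.0
gripper_force: 30.0
```

>>> send_rows(
  deltas=[
    [[0,0,0],[0,0,0]],
    [[0,0,0],[0,0,0]],
    [[0,0,0],[0,0,0]],
  ],
)

```text
time_s: 39.4
ee_pos: [498.9, -285.1, 101.0]
ee_rot: [179.9, 0.0, 90.0]
force: [-2.4, 1.5, 5.1]
gripper_width: 39.2
gripper_force: 30.0
```

Release, lift, and move clear toward the stand side so the top camera can see.

>>> send_rows(
  deltas=[
    [[0,0,0],[0,0,0]],
    [[0,0,0],[0,0,0]],
    [[0,0,0],[0,0,0]],
    [[0,0,0],[0,0,0]],
    [[0,0,0],[0,0,0]],
    [[0,0,0],[0,0,0]],
    [[0,0,0],[0,0,0]],
    [[0,0,0],[0,0,0]],
  ],
  grip=0,
)

```text
time_s: 40.2
ee_pos: [498.7, -285.0, 99.9]
ee_rot: [180.0, 0.0, 90.0]
force: [0.1, -0.1, -0.6]
gripper_width: 90.8
gripper_force: 0.0
```

>>> send_rows(
  deltas=[
    [[0,0,-0.01],[0,0,0]],
    [[0,0,-0.02],[0,0,0]],
    [[0,0,-0.03],[0,0,0]],
    [[0,0,-0.04],[0,0,0]],
    [[0,0,-0.05],[0,0,0]],
    [[0,0,-0.05],[0,0,0]],
    [[0,0,-0.05],[0,0,0]],
    [[0,0,-0.04],[0,0,0]],
    [[0,0,-0.02],[0,0,0]],
    [[0,0,0],[0,0,0]],
  ],
)

```text
time_s: 41.2
ee_pos: [499.3, -285.4, 256.9]
ee_rot: [179.8, 0.1, 90.0]
force: [-0.9, -1.1, 0.5]
gripper_width: 91.3
gripper_force: 0.0
```

>>> send_rows(
  deltas=[
    [[0.05,0,0],[0,0,0]],
    [[0.08,0,0],[0,0,0]],
    [[0.09,0,0],[0,0,0]],
    [[0.09,0,0],[0,0,0]],
    [[0.09,0,0],[0,0,0]],
    [[0.09,0,0],[0,0,0]],
    [[0.09,0,0],[0,0,0]],
    [[0.09,0,0],[0,0,0]],
    [[0.09,0,0],[0,0,0]],
    [[0.05,0,0],[0,0,0]],
  ],
)

```text
time_s: 42.2
ee_pos: [497.7, 122.8, 253.7]
ee_rot: [-179.9, -0.0, 90.1]
force: [0.7, -0.7, 0.3]
gripper_width: 91.2
gripper_force: 0.0
```

Run:
```python
from h import *
s=state();print(s['time_s'],s['ee_pos'],s['force'])
it=save('top','t3.png')[:,:,::-1]
c=calibration('top')
for l in ['grease_tin','hex_key','slim_cutter','straight_cutter','vee_cutter','bearing_cutter']:
    for r in trace('top',l)[:1]: print(l,r['p'],r['bbox'])
im=cv2.resize(it,None,fx=3,fy=3,interpolation=cv2.INTER_CUBIC)
u=np.array([0.031,1]);u/=np.linalg.norm(u);o=np.array([501.8,-187.8]);t=np.linspace(0,6.28,60)
for y in(97.5,32.5,-32.5,-97.5):
  for r,z,k in((24,82,(0,255,0)),(20,111,(0,0,255))):
    q=o+y*u; cv2.polylines(im,[np.array([3*proj(c,[q[0]+r*np.cos(a),q[1]+r*np.sin(a),z]) for a in t]).round().astype(int)],True,k,1)
cv2.imwrite('pics/t3c.png',im[3*150:3*270,3*240:3*450])
```

```text
42.2 [497.71008628 122.82765093 253.69574913] [ 0.71630418 -0.65129655  0.26223376]
grease_tin 0.79 [343.9, 162.7, 36.7, 33.8]
slim_cutter 0.92 [361.1, 206.1, 26.1, 23.6]
straight_cutter 0.87 [328.0, 210.6, 29.1, 21.7]
vee_cutter 0.63 [300.2, 204.7, 18.4, 24.0]
bearing_cutter 0.57 [394.4, 212.8, 32.3, 21.7]
```

View pics/t3c.png

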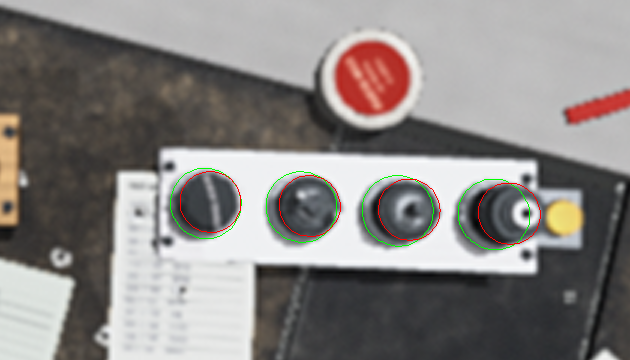

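All four cutters stand upright in the magazine at (208,203), (310,207), (405,210) and (500,213). Each fits the model outlines, with the bearing cutter next to the thumbscrew. The tin is where it was.

```bash
python3 -c "
from workcell import *
print(job_done())"
```

```text
the job is handed in; nothing more can be done
None
```

All four cutters are in the magazine in their original pocket order (bearing, slim, straight, vee, counting from the thumbscrew) and the job is handed in at about 42 s; the last picture shows them upright and the tin unmoved, the arm hid the hex key from that picture, and no verdict came back.

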